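Shut the guarded feed and water levers on the greenhouse bench

TASK

Two valve levers sit inside the wire guard on the greenhouse bench, one under each window in its top. Reach down through the windows with the fingertips, never touching the guard: first press the lever with the crossbar head (plant feed) fully down, then press the lever with the round head (water) fully down, and withdraw. Do not disturb the pots and bottles around it.

Things in the scene. Friction and masses are not known exactly. Their poses are not given: they have to be found in the camera images.
- guard: Fixed steel guard box, 136 mm (x) by 246 mm (y) by 155 mm high; closed wire sides; two square windows in its flat top, 55 mm either side of the middle along y. A white pipe along y, 50 mm up, sticks out to 170 mm from the middle. Origin: centre of its underside; x points away from the robot at yaw 0 (yaw up to 0.4 rad either way), z up. Over 0.5 N counts as touching.
- feed_lever (a joint): Plant feed lever, steel arm with a black crossbar head 52 mm across (guard's y), 14 mm along the arm, 12 mm thick; under either window. Hinge axis level, along the guard's y; the arm points to the guard's -x. Value in rad: 0 = fully up (arm 0.42 rad above level), 0.42 = fully down at its stop (arm level); starts at 0 to 0.1. No spring: about 2.5 N moves it at the head, and it stays where left.
- feed_head (a point): Centre of the head's top face, 60 mm from the hinge axis along the arm. The axis is 102 mm above the bench, 57 mm to the guard's +x of the window centre. Fully up this point is 132 mm above the bench, 5 mm to the guard's +x of the window centre; fully down 108 mm, 3 mm to its -x.
- feed_window (a point): Centre of the window over this lever, level with the guard's top face 155 mm above the bench; its axes are the guard's. The window is 84 mm by 84 mm square, edged by steel strips 26 mm wide and 4 mm thick.
- water_lever (a joint): Water lever, the same arm with a black round disc head 36 mm across, 12 mm thick; under the other window. Hinge axis level, along the guard's y; the arm points to the guard's -x. Value in rad: 0 = fully up (arm 0.42 rad above level), 0.42 = fully down at its stop (arm level); starts at 0 to 0.1. No spring: about 2.5 N moves it at the head, and it stays where left.
- water_head (a point): Centre of the head's top face, 60 mm from the hinge axis along the arm. The axis is 102 mm above the bench, 57 mm to the guard's +x of the window centre. Fully up this point is 132 mm above the bench, 5 mm to the guard's +x of the window centre; fully down 108 mm, 3 mm to its -x.
- water_window (a point): Centre of the window over this lever, level with the guard's top face 155 mm above the bench; its axes are the guard's. The window is 84 mm by 84 mm square, edged by steel strips 26 mm wide and 4 mm thick.
- pot_a: Loose empty black plant pot, 116 mm across the rim, 110 mm high, on the far side of the guard. Origin: centre of its underside.
- pot_b: Another such pot beside it, on the far side of the guard.
- spray_bottle: Loose white spray bottle with a green trigger head, 74 mm across, 204 mm high, some 0.27 m to the guard's right (its -y). Origin: centre of its underside.
- wash_bottle: Loose white wash bottle with a bent spout, 64 mm across, 168 mm high, some 0.27 m to the guard's left (its +y). Origin: centre of its underside.
Things that resemble listed ones, but are neither listed nor needed, are in the scene too. Leave any orange look-alike of the pot_b alone.

How it is judged:
By the outcome, as a careful person would: the job done as asked, in the order asked, and still so for the second after the job is handed in, with the robot touching nothing.
It also fails if it takes over 43 s, if anything falls off the work surface, if the arm or the gripper's body presses on something with over 40 N, if the wrist force passes 120 N, or if a joint passes its speed limit or range.

ROBOT

A 6-joint arm with a two-finger parallel gripper is mounted at the origin on the work surface. World frame = base frame: x ahead of the robot, y to its left, z up, the work surface at z = 0. Lengths are in m, angles in rad, forces in N, time in s.
With the tool pointing down it reaches from about 0.375 to 0.9 m from the base axis. Payload 3.1 kg.
Tool frame: the origin (TCP) lies between the finger pads; the fingertips stand 17 mm ahead of it and the grasp point (between the pads) lies 2 mm behind it (robot.nose_length is the distance from the TCP to the fingertips, in m); z points along the fingers, y is the line along which they close (so a half turn about z gives the same grasp; the last joint's range is limited). The gripper opens to 87 mm and grips with 3 to 60 N. Pads are 19 mm wide; open, the fingers measure 117 mm over their backs; the gripper's body (75 mm by 190 mm) begins 51 mm behind the grasp point.
Start: joints at [-1.282, 0.527, 1.433, -0, 1.181, -0.178], TCP at [0.281, -0.558, 0.24] pointing down, gripper open.
Joint ranges: [-3.08, 3.08], [-0.75, 2.2], [0.22, 2.44], [-1.43, 4.57], [0, 2.65], [-2.85, 2.85]. Speed limits (rad/s): [2.79, 2.79, 3.14, 3.14, 3.14, 3.14].

INTERFACE

Orientations are given as a unit quaternion [x, y, z, w].
In Python, from rig import robot, cams gives the robot as it stands.
- The arm moves only by the shell command python3 -m pendant 'ROWS' [FORCE]. ROWS is JSON, a list of rows, each an object with "jaw": the opening, from 0 (shut) to 1 (fully open); "linear": the shift along the tool's x, y, z in cm, a list of three; "twist": the turn about the tool's z in degrees. A call has 1 to 12 rows; each row shifts and turns the commanded pose from where the row before left it, along the tool's axes as they then stand; what a row does not reach is not made up. A row lasts 1/12 s, in which the tool goes at most 41.7 mm and 7.16 degrees, less where a joint would pass 70% of its speed; a pose out of reach is approached as far as the arm can. A call is refused whole if a number of a shift passes 4.17 or a number of a turn 7.16, either way. A call with a gripper value outside its range is refused whole. The fingers move at their own pace and stop on an object; FORCE is the grip in N (left out, the last holds). Time passes only in rows, so rows that do not move let the fingers close. It gives the time, the measured TCP pose, the force, the opening and the grip force at its end, in the units of the state.
- robot.get_obs(): the state, without advancing time (a new reading comes with each control period).
- cams.camera(name): name is "scene" or "top" or "wrist"; returns a dict with "color" (400x640x3 uint8, blue, green, red), "depth" (400x640 float32, m along the optical axis (not along the pixel's ray), 0 where there is no reading), "fov_y" (degrees; the focal length in pixels is half the picture's height over the tangent of half this angle, whatever the lens; pixels are square), "cx", "cy" (the principal point, pixels), "k1" (the pictures are not rectified: a ray, as slopes to the right and down, at radius r is drawn at 1 + k1 r^2 times it, then the intrinsics apply), "view" (4x4, takes a point from world to camera coordinates). Camera axes: x right, y down, z forward; pixel columns grow to the right and rows downward; lengths in m; the calibration is good to about 2 mm. A picture is of the moment at which its call begins.
- robot.hand_in(): hands the job in; it is judged then, once.
The state is a dict: "time": time; "q": joint angles; "joint_velocities": joint speeds; "joint_torque": joint torques, N m; "position": TCP position; "tool_rot": TCP orientation; "ft_force": force on the tool from outside, world axes, zero at the start; "moment": the same for the moment, N m; "grip_width": finger opening in m; "grip_force": force on a finger pad.
Only numpy, scipy, OpenCV 4.12 (cv2) and the standard library are available. Lean on these libraries where they do the work, as an engineer would, in place of code of your own. Each camera call takes 0.05 s, during which the arm holds its last target. There are 200 camera calls.

## Working session

There is one attempt and no reset: what is moved stays moved. The work goes in short steps, Python scripts to look and compute and a shell command to move; the robot and the scene stay as the last step left them, time stands still between calls to the robot, and variables do not carry over. Pictures are saved under pics/ and viewed, at most 10 in all, crops included, and the job is handed in when it is done.

```bash
mkdir -p pics; ls; cat > h.py <<'E'
import numpy as np,cv2,pickle
from rig import robot,cams
def grab(n,f):
    c=cams.camera(n);pickle.dump(c,open(f'pics/{f}.pkl','wb'));cv2.imwrite(f'pics/{f}.png',c['color']);return c
def load(f): return pickle.load(open(f'pics/{f}.pkl','rb'))
def K(c):
    f=200/np.tan(np.radians(c['fov_y'])/2);return np.array([[f,0,c['cx']],[0,f,c['cy']],[0,0,1.]])
def ray(c,u,v):
    k=K(c);d=np.array([(u-c['cx'])/k[0,0],(v-c['cy'])/k[0,0]]);s=d.copy()
    for _ in range(20): s=d/(1+c['k1']*(s@s))
    R=c['view'][:3,:3];t=c['view'][:3,3];return -R.T@t,R.T@np.array([s[0],s[1],1])
def atz(c,u,v,z):
    o,d=ray(c,u,v);return o+d*(z-o[2])/d[2]
def dep(c,u,v):
    o,d=ray(c,u,v);return o+d*c['depth'][int(v),int(u)]
def proj(c,p):
    q=c['view'][:3,:3]@np.array(p)+c['view'][:3,3];s=q[:2]/q[2];s=s*(1+c['k1']*(s@s));f=K(c)[0,0];return s*f+[c['cx'],c['cy']]
E
python3 -c "
from h import *
for n in ['scene','top']:
    c=grab(n,n+'0');print(n,c['fov_y'],c['k1'],c['view'].round(3).tolist())
a=cv2.imread('pics/scene0.png');b=cv2.imread('pics/top0.png')
o=robot.get_obs();print(o)
"
```

```text
pics
scene 43.290721911939194 -0.02356064421533006 [[0.403, 0.915, -0.017, -0.209], [0.665, -0.305, -0.682, -0.356], [-0.629, 0.264, -0.731, 2.057], [0.0, 0.0, 0.0, 1.0]]
top 55.53848400901561 -0.06732134533082773 [[0.112, -0.994, -0.005, -0.117], [-0.971, -0.108, -0.211, 0.64], [0.21, 0.028, -0.977, 0.967], [0.0, 0.0, 0.0, 1.0]]
{'time': 0.1, 'q': array([-1.28250079e+00,  5.28406964e-01,  1.43376213e+00, -1.68631528e-05,
        1.18141081e+00, -1.78504420e-01]), 'joint_velocities': array([-0.00061284, -0.00229309, -0.00171361, -0.00114108,  0.00099882,
        0.00023831]), 'joint_torque': array([-5.38148906e-04, -4.40987241e+01, -1.77150518e+01,  6.33988366e-02,
        5.34049748e-02, -4.06898391e-05]), 'position': array([ 0.28110841, -0.5575139 ,  0.23865255]), 'tool_rot': array([ 9.72884428e-01,  2.31289652e-01, -6.23036528e-05, -9.91699765e-04]), 'ft_force': array([ 0.8279569 , -0.7229288 , -0.34548818]), 'moment': array([-0.00326168,  0.01887918,  0.03186024]), 'grip_force': 0.0, 'grip_width': 0.08718197382276632}
```

View pics/top0.png

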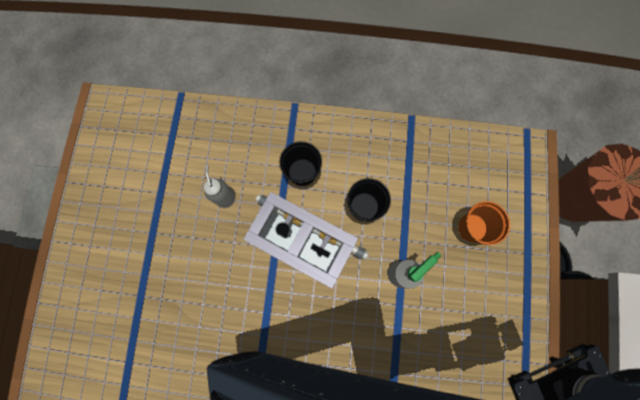

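View pics/scene0.png

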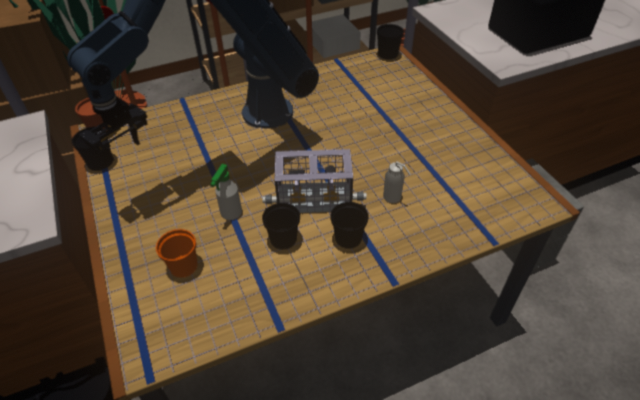

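The top view shows the guard around (303,240). Under its left window, at (284,230), there is a round head, and under its right window, at (320,249), a crossbar. Black pots are at (300,164) and (368,201), the orange look-alike at (485,223), the spray bottle at (410,272) and the wash bottle at (215,188). Next is a close crop to confirm which head is which and read off the corners.

```bash
python3 -c "
from h import *
c=load('top0');cv2.imwrite('pics/crop1.png',cv2.resize(c['color'][185:295,235:380],None,fx=5,fy=5,interpolation=cv2.INTER_CUBIC))"
```

```text
(no output)
```

View pics/crop1.png

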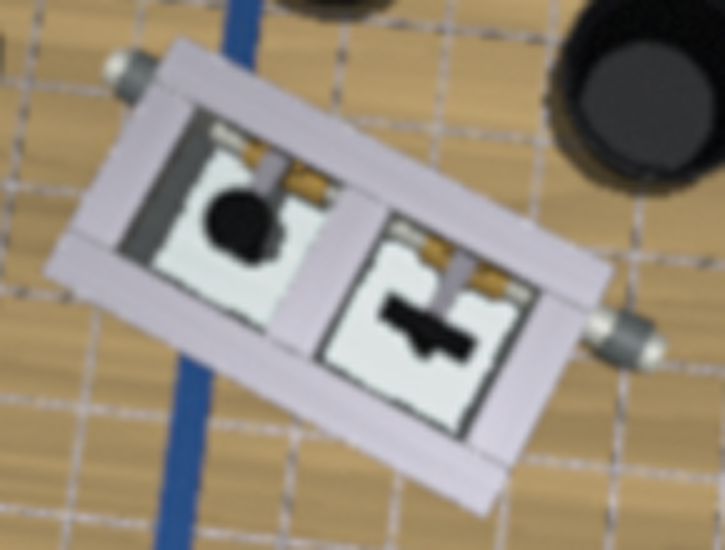

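```bash
cat > g.py <<'E'
from h import *
c=load('top0')
cr=[(180,38),(613,268),(487,516),(45,270)]
P=np.array([atz(c,(x+.5)/5-.5+235,(y+.5)/5-.5+185,.155) for x,y in cr])
# fit: local corners FL(+x,+y) FR(+x,-y) NR NL
L=np.array([[.068,.123],[.068,-.123],[-.068,-.123],[-.068,.123]])
ctr=P[:,:2].mean(0);d=P[:,:2]-ctr
yaw=np.arctan2((L[:,0]*d[:,1]-L[:,1]*d[:,0]).sum(),(L*d).sum())
R=np.array([[np.cos(yaw),-np.sin(yaw)],[np.sin(yaw),np.cos(yaw)]])
if __name__=='__main__':
    print(ctr,yaw,'res mm',((d-L@R.T)*1e3).round(1).tolist())
    print('size',np.linalg.norm(P[0]-P[1]),np.linalg.norm(P[1]-P[2]))
    print('depth z',[dep(c,235+x/5,185+y/5).round(3).tolist() for x,y in [(270,400),(400,170),(340,270)]])
    for n,s in (('feed',-1),('water',1)):
        for q in (-.003,0,.005): print(n,q,(ctr+R@[q,s*.055]).round(4))
    from scipy.spatial.transform import Rotation as Ro
    o=robot.get_obs();m=Ro.from_quat(o['tool_rot']).as_matrix();print(m.round(3).tolist());
    f=ctr+R@[0,-.055];w=ctr+R@[0,.055]
    for n,t in (('feed',f),('water',w)):
        print(n,'tool shift cm',(m.T@(np.r_[t,.24]-o['position'])*100).round(2))
    tx=np.degrees(np.arctan2(m[1,0],m[0,0]));print('tool x dir deg',tx,'tool y',np.degrees(np.arctan2(m[1,1],m[0,1])),'guard yaw',np.degrees(yaw))
E
python3 g.py
```

```text
[ 0.51814877 -0.01735923] -0.3825321587330473 res mm [[-2.2, -0.6], [-0.7, 2.1], [1.3, -0.0], [1.6, -1.5]]
size 0.2429255604612396 0.1333227226422232
depth z [[0.452, 0.002, 0.155], [0.57, -0.047, 0.155], [0.518, -0.024, 0.157]]
feed -0.003 [ 0.4948 -0.0673]
feed 0 [ 0.4976 -0.0684]
feed 0.005 [ 0.5023 -0.0703]
water -0.003 [0.5359 0.0348]
water 0 [0.5387 0.0337]
water 0.005 [0.5433 0.0318]
[[0.893, 0.45, -0.001], [0.45, -0.893, 0.002], [0.0, -0.002, -1.0]]
feed tool shift cm [ 41.35 -33.94  -0.05]
water tool shift cm [ 4.961e+01 -4.120e+01 -4.000e-02]
tool x dir deg 26.746016204923432 tool y -63.253945922765475 guard yaw -21.917478223432088
```

The crossbar (feed) is in the right window, at crop (428,328), and the round head (water) is in the left one, at crop (242,225). I'll rise first so the arm clears the spray bottle, then move above the feed window.

```bash
python3 -m pendant '[{"jaw":0,"linear":[0,0,-2.5],"twist":0},{"jaw":0,"linear":[0,0,-2.5],"twist":0},{"jaw":0,"linear":[0,0,-2.5],"twist":0},{"jaw":0,"linear":[0,0,-1.5],"twist":0},{"jaw":0,"linear":[2.3,-1.9,0],"twist":0},{"jaw":0,"linear":[2.3,-1.9,0],"twist":0},{"jaw":0,"linear":[2.3,-1.9,0],"twist":0},{"jaw":0,"linear":[2.3,-1.9,0],"twist":0},{"jaw":0,"linear":[2.3,-1.9,0],"twist":0},{"jaw":0,"linear":[2.3,-1.9,0],"twist":0},{"jaw":0,"linear":[2.3,-1.9,0],"twist":0},{"jaw":0,"linear":[2.3,-1.9,0],"twist":0}]' 20
python3 -m pendant '[{"jaw":0,"linear":[2.3,-1.9,0],"twist":0},{"jaw":0,"linear":[2.3,-1.9,0],"twist":0},{"jaw":0,"linear":[2.3,-1.9,0],"twist":0},{"jaw":0,"linear":[2.3,-1.9,0],"twist":0},{"jaw":0,"linear":[2.3,-1.9,0],"twist":0},{"jaw":0,"linear":[2.3,-1.9,0],"twist":0},{"jaw":0,"linear":[2.3,-1.9,0],"twist":0},{"jaw":0,"linear":[2.3,-1.9,0],"twist":0},{"jaw":0,"linear":[0,0,0],"twist":0},{"jaw":0,"linear":[0,0,0],"twist":0}]'
python3 -m pendant '[{"jaw":0,"linear":[0,0,0],"twist":7},{"jaw":0,"linear":[0,0,0],"twist":7},{"jaw":0,"linear":[0,0,0],"twist":7},{"jaw":0,"linear":[0,0,0],"twist":7},{"jaw":0,"linear":[0,0,0],"twist":7},{"jaw":0,"linear":[0,0,0],"twist":7},{"jaw":0,"linear":[0,0,0],"twist":6.5},{"jaw":0,"linear":[0,0,0],"twist":0},{"jaw":0,"linear":[0,0,0],"twist":0}]'
python3 g.py | tail -4
python3 -c "
from h import *
grab('wrist','w1');c=grab('top','t1')"
```

```text
time: 1.1
position: [0.3773, -0.3379, 0.3292]
tool_rot: [0.973, 0.231, -0.0, -0.0]
ft_force: [0.4, -1.2, 0.3]
grip_width: 0.0149
grip_force: 0.0
time: 1.93
position: [0.4731, -0.1197, 0.3292]
tool_rot: [0.972, 0.233, -0.0, -0.0]
ft_force: [0.1, -0.7, 0.6]
grip_width: 0.0005
grip_force: 0.0
time: 2.68
position: [0.4727, -0.1221, 0.3294]
tool_rot: [0.982, -0.188, -0.0, 0.0]
ft_force: [0.3, -0.1, -0.3]
grip_width: 0.0006
grip_force: 0.0
[[0.929, -0.369, -0.001], [-0.369, -0.929, -0.0], [-0.0, 0.0, -1.0]]
feed tool shift cm [ 0.34 -5.91  8.93]
water tool shift cm [  0.39 -16.91   8.93]
tool x dir deg -21.67815783658559 tool y -111.67814884327589 guard yaw -21.917478223432088
```

View pics/w1.png

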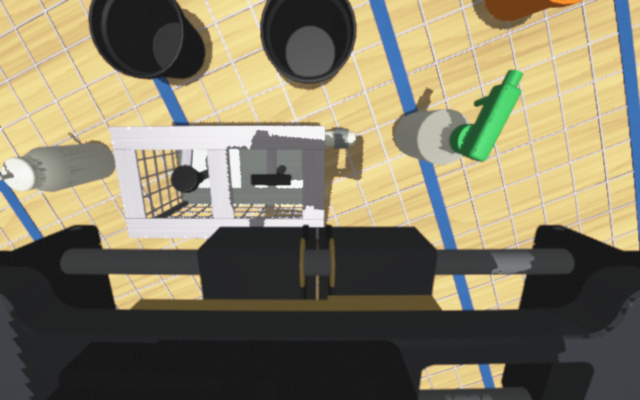

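The wrist view shows the guard's top corners at about FL (110,128), FR (325,127), NR (325,226) and NL (130,236). The round head is at (185,180) and the crossbar at (271,180). I'll compare those with the top-view fit.

```bash
python3 -c "
from g import *
w=load('w1')
inv=lambda p:(R.T@(p[:2]-ctr)*1e3).round(1)
for n,(u,v) in dict(FL=(110,128),FR=(325,127),NR=(325,226),NL=(130,236)).items(): print(n,inv(atz(w,u,v,.155)), dep(w,u,v).round(3))
print('water',inv(dep(w,185,180)),dep(w,185,180)[2]);print('feed',inv(dep(w,271,180)),dep(w,271,180)[2])
for x,y in L: print(proj(w,np.r_[ctr+R@[x,y],.155]).round(0))
o=robot.get_obs()['position']
for p in [(318,262),(305,262),(220,262),(420,262),(318,240),(220,285)]: print(p,'rel tcp',((dep(w,*p)-o)*1e3).round(0))
"
python3 -c "
import cv2;a=cv2.imread('pics/w1.png');cv2.imwrite('pics/w1c.png',cv2.resize(a[110:310,100:360],None,fx=3,fy=3,interpolation=cv2.INTER_CUBIC))"
```

```text
FL [ 66.2 120.5] [0.625 0.07  0.154]
FR [  67. -124.] [ 0.532 -0.161 -0.002]
NR [ -50.8 -125.3] [ 0.481 -0.132  0.315]
NL [-65.4 119.6] [0.502 0.118 0.155]
water [ 1.7 51.9] 0.13203793440406636
feed [  1.  -56.4] 0.12677292802751627
[108. 126.]
[324. 126.]
[323. 239.]
[128. 238.]
(318, 262) rel tcp [ 29. -13.  69.]
(305, 262) rel tcp [30. -9. 69.]
(220, 262) rel tcp [42. 11. 76.]
(420, 262) rel tcp [ 21. -40.  76.]
(318, 240) rel tcp [ 9. -6.  4.]
(220, 285) rel tcp [35. 14. 76.]
```

View pics/w1c.png

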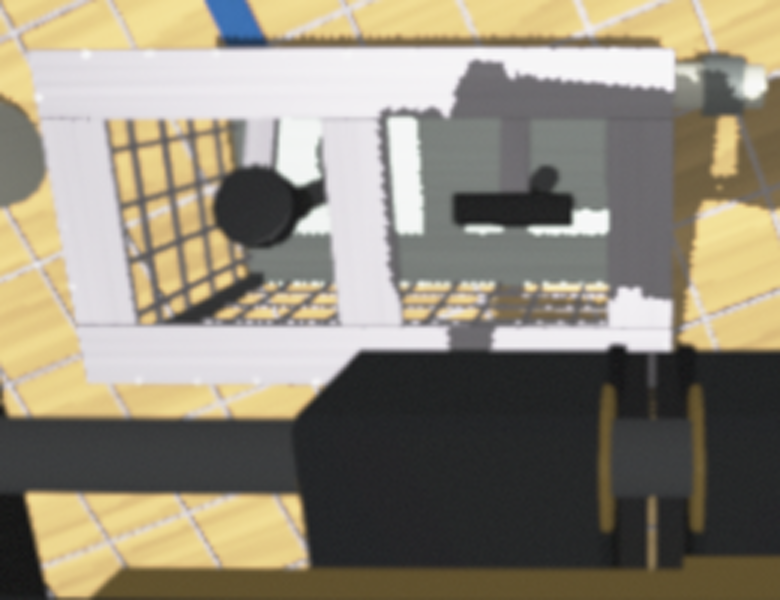

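Both estimates agree to within about 3 mm. The crop confirms the crossbar at about (513,208) and the round disc at about (255,205). I'll move over the feed window and descend to just above its top.

```bash
python3 -m pendant '[{"jaw":0,"linear":[0.1,-2,0],"twist":0},{"jaw":0,"linear":[0.1,-2,0],"twist":0},{"jaw":0,"linear":[0.1,-1.9,0],"twist":0},{"jaw":0,"linear":[0,0,2.5],"twist":0},{"jaw":0,"linear":[0,0,2.5],"twist":0},{"jaw":0,"linear":[0,0,2.5],"twist":0},{"jaw":0,"linear":[0,0,2.5],"twist":0},{"jaw":0,"linear":[0,0,2],"twist":0},{"jaw":0,"linear":[0,0,1],"twist":0},{"jaw":0,"linear":[0,0,0],"twist":0},{"jaw":0,"linear":[0,0,0],"twist":0}]'
python3 g.py | tail -3
python3 -c "
from h import *
grab('wrist','w2')"
```

```text
time: 3.7
position: [0.4976, -0.0675, 0.1992]
tool_rot: [0.982, -0.188, -0.001, -0.0]
ft_force: [0.5, -0.1, -0.1]
grip_width: 0.0007
grip_force: 0.0
feed tool shift cm [ 0.03  0.08 -4.08]
water tool shift cm [  0.07 -10.92  -4.08]
tool x dir deg -21.703570522549086 tool y -111.70356162991283 guard yaw -21.917478223432088
```

View pics/w2.png

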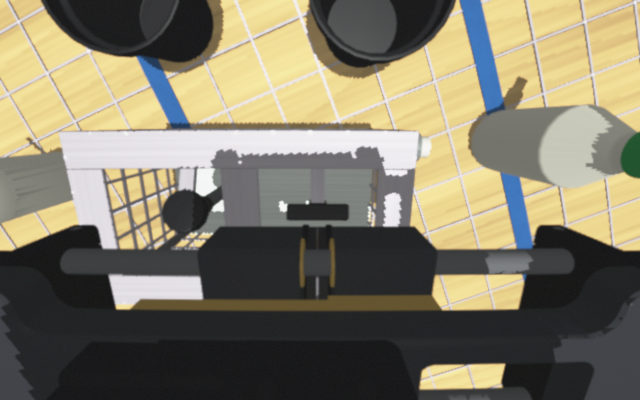

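The crossbar, at (318,212), lies in line with the closed fingertips at u≈318. I'll press it now.

```bash
python3 -m pendant '[{"jaw":0,"linear":[0,0,1.5],"twist":0},{"jaw":0,"linear":[0,0,1.5],"twist":0},{"jaw":0,"linear":[0,0,1.2],"twist":0},{"jaw":0,"linear":[0,0,0.6],"twist":0},{"jaw":0,"linear":[0,0,0.6],"twist":0},{"jaw":0,"linear":[0,0,0.5],"twist":0},{"jaw":0,"linear":[0,0,0.5],"twist":0},{"jaw":0,"linear":[0,0,0.5],"twist":0},{"jaw":0,"linear":[0,0,0.3],"twist":0},{"jaw":0,"linear":[0,0,0],"twist":0},{"jaw":0,"linear":[0,0,0],"twist":0}]'
```

```text
time: 4.67
position: [0.4986, -0.0677, 0.1275]
tool_rot: [0.982, -0.189, 0.001, 0.0]
ft_force: [0.7, 0.7, 0.6]
grip_width: 0.0004
grip_force: 0.0
```

```bash
for i in 1 2 3; do :; done; python3 -m pendant '[{"jaw":0,"linear":[0,0,0.2],"twist":0},{"jaw":0,"linear":[0,0,0.1],"twist":0},{"jaw":0,"linear":[0,0,0],"twist":0}]'; python3 -m pendant '[{"jaw":0,"linear":[0,0,0.2],"twist":0},{"jaw":0,"linear":[0,0,0],"twist":0},{"jaw":0,"linear":[0,0,0],"twist":0}]'
```

```text
time: 4.92
position: [0.4988, -0.0677, 0.1252]
tool_rot: [0.982, -0.189, 0.001, 0.0]
ft_force: [-0.7, 0.5, 3.8]
grip_width: 0.0002
grip_force: 2.2
time: 5.17
position: [0.4988, -0.0677, 0.1248]
tool_rot: [0.982, -0.189, 0.002, 0.0]
ft_force: [-2.9, 0.8, 16.4]
grip_width: 0.0004
grip_force: 8.5
```

Force rose to 16 N with no further travel at a tip height of 0.108 m, so the feed lever is at its stop. I'll withdraw straight up and shift to the water window.

```bash
python3 -m pendant '[{"jaw":0,"linear":[0,0,-1],"twist":0},{"jaw":0,"linear":[0,0,-2],"twist":0},{"jaw":0,"linear":[0,0,-2.5],"twist":0},{"jaw":0,"linear":[0,0,-2.5],"twist":0},{"jaw":0,"linear":[0,0,-1.5],"twist":0},{"jaw":0,"linear":[0,0,0],"twist":0},{"jaw":0,"linear":[0,-2.5,0],"twist":0},{"jaw":0,"linear":[0,-2.5,0],"twist":0},{"jaw":0,"linear":[0,-2.5,0],"twist":0},{"jaw":0,"linear":[0,-2.5,0],"twist":0},{"jaw":0,"linear":[0,-0.9,0],"twist":0},{"jaw":0,"linear":[0,0,0],"twist":0}]'
python3 -m pendant '[{"jaw":0,"linear":[0,0,0],"twist":0},{"jaw":0,"linear":[0,0,0],"twist":0}]'
python3 g.py | tail -3
python3 -c "
from h import *
grab('wrist','w3')"
```

```text
time: 6.17
position: [0.5383, 0.0355, 0.2166]
tool_rot: [0.982, -0.187, -0.0, -0.0]
ft_force: [0.5, -0.9, -0.6]
grip_width: 0.0004
grip_force: 0.0
time: 6.33
position: [0.5375, 0.0331, 0.217]
tool_rot: [0.982, -0.189, -0.001, 0.0]
ft_force: [-0.9, 0.1, 0.3]
grip_width: 0.0005
grip_force: 0.0
feed tool shift cm [ 0.06 10.91 -2.29]
water tool shift cm [ 0.08 -0.09 -2.3 ]
tool x dir deg -21.77836755661216 tool y -111.77830748210441 guard yaw -21.917478223432088
```

View pics/w3.png

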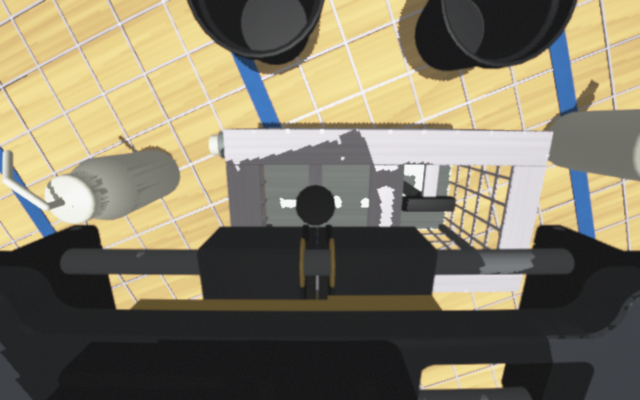

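The disc, at (316,205), lies in line with the fingertips. The crossbar, at (428,204), stays down. Now I'll press the water lever.

```bash
python3 -m pendant '[{"jaw":0,"linear":[0.1,-0.1,2],"twist":0},{"jaw":0,"linear":[0,0,2],"twist":0},{"jaw":0,"linear":[0,0,1.5],"twist":0},{"jaw":0,"linear":[0,0,0.8],"twist":0},{"jaw":0,"linear":[0,0,0.6],"twist":0},{"jaw":0,"linear":[0,0,0.6],"twist":0},{"jaw":0,"linear":[0,0,0.5],"twist":0},{"jaw":0,"linear":[0,0,0.5],"twist":0},{"jaw":0,"linear":[0,0,0.4],"twist":0},{"jaw":0,"linear":[0,0,0.2],"twist":0},{"jaw":0,"linear":[0,0,0],"twist":0},{"jaw":0,"linear":[0,0,0],"twist":0}]'
python3 -m pendant '[{"jaw":0,"linear":[0,0,0.2],"twist":0},{"jaw":0,"linear":[0,0,0],"twist":0},{"jaw":0,"linear":[0,0,0],"twist":0}]'
```

```text
time: 7.38
position: [0.5401, 0.0344, 0.1265]
tool_rot: [0.982, -0.189, 0.001, -0.0]
ft_force: [-0.3, 0.5, 0.4]
grip_width: 0.0008
grip_force: 0.0
time: 7.63
position: [0.5403, 0.0344, 0.1253]
tool_rot: [0.982, -0.189, 0.001, -0.0]
ft_force: [-0.7, -0.1, 4.8]
grip_width: 0.0003
grip_force: 2.4
```

```bash
python3 -m pendant '[{"jaw":0,"linear":[0,0,0.2],"twist":0},{"jaw":0,"linear":[0,0,0],"twist":0},{"jaw":0,"linear":[0,0,0],"twist":0}]'
python3 -m pendant '[{"jaw":0,"linear":[0,0,-1],"twist":0},{"jaw":0,"linear":[0,0,-2],"twist":0},{"jaw":0,"linear":[0,0,-2.5],"twist":0},{"jaw":0,"linear":[0,0,-2.5],"twist":0},{"jaw":0,"linear":[0,0,-2.5],"twist":0},{"jaw":0,"linear":[0,0,-2.5],"twist":0},{"jaw":0,"linear":[0,0,-2.5],"twist":0},{"jaw":0,"linear":[-2,0,-2],"twist":0},{"jaw":0,"linear":[-2,0,0],"twist":0},{"jaw":0,"linear":[-2,0,0],"twist":0},{"jaw":0,"linear":[0,0,0],"twist":0},{"jaw":0,"linear":[0,0,0],"twist":0}]'
python3 -c "
from g import *
w=grab('wrist','w4')
for s in (-1,1):
  for x in (-.003,):
    u,v=proj(w,np.r_[ctr+R@[x,s*.055],.108]); p=dep(w,u,v); print((u.round(),v.round()),p.round(4),R.T@(p[:2]-ctr))
a=cv2.resize(w['color'],None,fx=1.25,fy=1.25);cv2.imwrite('pics/w4b.png',a)
"
```

```text
time: 7.88
position: [0.5403, 0.0344, 0.1249]
tool_rot: [0.982, -0.189, 0.001, -0.0]
ft_force: [-2.7, 0.0, 16.2]
grip_width: 0.0007
grip_force: 8.3
time: 8.88
position: [0.4833, 0.057, 0.2978]
tool_rot: [0.982, -0.188, 0.001, 0.0]
ft_force: [0.6, -0.1, -0.7]
grip_width: 0.0006
grip_force: 0.0
(np.float64(409.0), np.float64(139.0)) [ 0.4946 -0.0677  0.1066] [-0.0030552  -0.05544939]
(np.float64(317.0), np.float64(138.0)) [0.5359 0.0348 0.1081] [-0.00299459  0.05500012]
```

View pics/w4b.png

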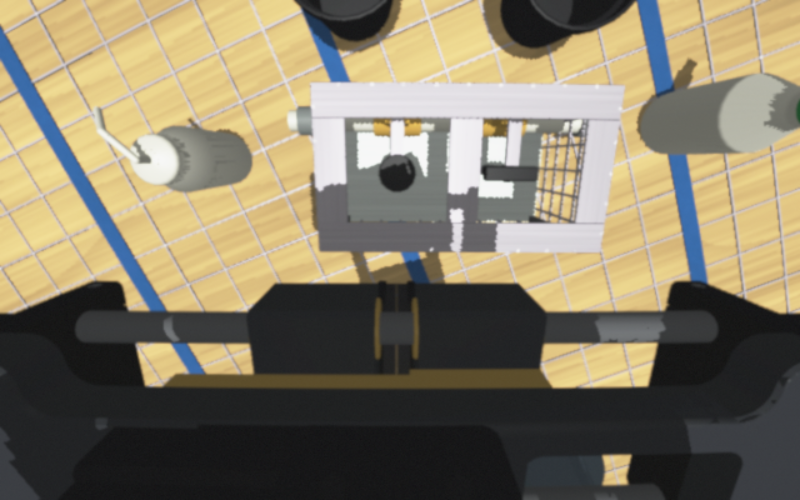

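The disc (397,172) and the crossbar (511,173) both sit at a height of about 0.107–0.108 m, which is fully down. The pots and bottles are undisturbed and the arm is clear, so I'm handing in.

```bash
python3 -c "
from rig import robot
print(robot.hand_in())"
```

```text
the job is handed in; nothing more can be done
None
```

I pressed the feed lever (crossbar head) fully down first, then the water lever (round head). The arm is withdrawn, no guard contact showed in the force readings, and the job was handed in at about 9 s.

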